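# Set the leaning core stand's rest and load the core tube

### The arm

A 6-joint arm with a two-finger parallel gripper is mounted at the origin on the work surface. World frame = base frame: x ahead of the robot, y to its left, z up, the work surface at z = 0. Lengths are in mm, angles in rad, forces in N, time in s.
With the tool pointing down it reaches from about 275 to 750 mm from the base axis. Payload 10.2 kg.
Tool frame: the origin (TCP) lies midway between the tips of the shut fingers; the grasp point (between the pads) lies 19 mm behind it (ctrl.tcp_to_grasp is the z of the grasp point in the tool frame, in mm); z points along the fingers, y is the direction in which the jaws open and shut (so a half turn about z gives the same grasp; the last joint's range is limited). The gripper opens to 85 mm and grips with 20 to 120 N. Pads are 22 mm wide; open, the fingers measure 114 mm over their backs; the gripper's body (76 mm by 85 mm) begins 54 mm behind the grasp point. The pads swing forward as they close: fully open they stand 13 mm farther back than shut.
Start: joints at [1.003, 0.313, 1.498, -0, 1.331, -0.223], TCP at [177.467, 494.102, 231.294] pointing down, gripper open.
Joint ranges: [-2.94, 2.94], [-0.97, 2.17], [0.19, 2.56], [-1.23, 4.37], [0.02, 3.11], [-2.88, 2.88]. Speed limits (rad/s): [2.39, 2.39, 3.01, 3.14, 3.14, 3.14].

### API

Orientations are given as a unit quaternion [w, x, y, z].
In Python, from rig import sensors, capture, order, ctrl gives the robot as it stands. The module is installed in compiled form; this text tells all that it offers.
- The arm moves only by the tool play_rows, never from a script. Its argument "deltas" is a list of rows, each a list of 7 numbers: the shift along the world's x, y, z in units of 40 mm (1.0 is 40 mm), then the turn, a rotation vector about the world's x, y, z in units of 6 degrees (1.0 is 6 degrees), then the opening, from -1 (shut) to 1 (fully open). A call has 1 to 8 rows; each row shifts and turns the commanded pose from where the row before left it; what a row does not reach is not made up. A row lasts 1/12 s, in which the tool goes at most 41.7 mm and 7.16 degrees, less where a joint would pass 70% of its speed; a pose out of reach is approached as far as the arm can. A call is refused whole if a number of a shift passes 1 or a number of a turn 1, either way. A call with a gripper value outside its range is refused whole. The fingers move at their own pace and stop on an object; "squeeze" is the grip in N (left out, the last holds). Time passes only in rows, so rows that do not move let the fingers close. It gives the time, the measured TCP pose, the force and the opening at its end, in the units of the state.
- sensors.sense(): the state, without advancing time (a new reading comes with each control period).
- capture(name): name is "scene" or "top" or "wrist"; returns a dict with "pixels" (420x560x3 uint8, red, green, blue), "z_map" (420x560 float32, mm along the optical axis (not along the pixel's ray), 0 where there is no reading), "fx", "fy", "cx", "cy" (pixels), "eye" and "rotation" of the camera in the world; the wrist camera has in their place "tool_from_camera" (4x4, takes a point from camera to tool coordinates, whose origin is the TCP and whose axes are the flange's). Camera axes: x right, y down, z forward; pixel columns grow to the right and rows downward; lengths in mm; the calibration is good to about 2 mm. The wrist camera is an equidistant fisheye: a pixel r from the principal point sees the ray r / f radians off the axis. A picture is of the moment at which its call begins: read the wrist's pose just before it.
- order.finish_job(): hands the job in, once; it reports no verdict.
The state is a dict: "time_s": time; "joints": joint angles; "dq": joint speeds; "tau": joint torques, N m; "eef_pos": TCP position; "ee_rot": TCP orientation; "force": force on the tool from outside, world axes, zero at the start; "wrist_torque": the same for the moment, N m; "grip_width": opening from 0.0 (shut) to 1.0 (fully open).
Only numpy, scipy, OpenCV 4.12 (cv2) and the standard library are available. Lean on these libraries where they do the work, as an engineer would, in place of code of your own. Each camera call takes 0.05 s, during which the arm holds its last target. There are 200 camera calls.

### The job

Spin the knurled collar on the leaning threaded rod until the upper face of the rest it carries is level with the index pointer at the end of the rest. Then stand the one long core tube in the leaning V-trough, lying along it with its foot seated on the rest, and let go. Leave the pointer where it is and do not push the two short tubes about.

Things in the scene. Friction and masses are not known exactly. Their poses are not given: they have to be found in the camera images.
- stand: Fixed grey base plate 190 x 310 x 20 mm (x, y, z) carrying a threaded rod (local y +70 mm) and an aluminium V-trough (local y -70 mm), parallel, both leaning 30 degrees from vertical, tops towards the stand's -x (roughly the robot). Origin: on the table midway between the two axes' feet; the plate's middle is 20 mm to -x. z up; its place and yaw vary.
- collar_mid (a point): Centre, at mid-height, of the knurled steel collar (39 mm diameter, 20 mm tall) on the rod. z: up along the rod, 30 degrees from vertical; x: square to it, away from the robot and up; y: level, from trough to rod. Axes do not turn with the collar. A 20 mm thick bush runs 20 mm down from collar to rest; otherwise clear for 60 mm around the rod at this height and above.
- collar (a joint): Turn of the collar, rad, 0 at the start, range -0.4 to 7.1. Right-hand coarse thread: counter-clockwise seen from above along the rod is positive and raises collar and rest together, 30 mm a turn (4.77 mm per rad). It needs about 0.2 N m and stays where it is left; a light push on the rest (under 20 N) does not move it.
- rod_tip (a point): Upper end of the bare threaded rod, 12 mm thick, on its axis; 42 mm up the rod from the collar's mid-height at the start (fixed, so less as the collar rises).
- rest_seat (a point): Centre of the seat: point on the upper face of the rest (flat steel arm 10 mm thick, 190 mm long, from rod across trough, x -8 to +22 mm here) on the axis that the tube has when it lies in the trough. Axes as collar_mid: z up along the lean, x out of the trough's open side. It is 140 mm along -y and 30 mm along -z from collar_mid and moves with it.
- trough_top (a point): Point on the tube's axis in the trough at the height of the walls' upper ends. The two walls are 120 degrees apart, reach 26 mm to each side of this axis, touch a 40 mm tube on the robot's side and from below, and are open away from the robot. 125 mm up the lean from the rest's starting height. A flat strip and a prop stand behind them.
- pointer_mark (a point): Middle of the upper edge of the dark index pointer blade (4 mm thick) just past the free end of the rest, 35 mm along -y of the seat, on a thin rail. Axes as rest_seat. The rest is right when it and this point have the same z along these leaning axes. At the start the pointer is 10 to 27 mm up the lean from the rest. It slides stiffly; leave it.
- long_tube: The long core tube: closed steel cylinder with a blue cap at each end, 40 mm diameter, 160 mm long, 0.2 to 0.42 kg, standing upright and loose on the table. Origin: centre of its foot; z along its axis, upwards.
- short_tube_a: A short core tube, alike but 100 mm long, 40 mm diameter, standing loose. Origin: centre of its foot. To be left alone.
- short_tube_b: Another short core tube like short_tube_a, 100 mm long. Origin: centre of its foot. To be left alone.

How it is judged (in metres and radians):
On the way:
1. the rest is level with the pointer (within 3 mm) while the long tube is still out of the trough (z of rest_seat in the frame of pointer_mark between -0.003 and 0.003 m and distance between long_tube and rest_seat above 0.03 m), for 0.3 s.
At the end, for the whole second after the job is handed in: The rest's upper face is level with the pointer within 3 mm along the lean; the long tube lies along the trough (within 5 degrees), its foot within 6 mm of the seat's centre and within 4 mm of the rest's face, released and at rest (z of rest_seat in the frame of pointer_mark between -0.003 and 0.003 m and x of long_tube in the frame of rest_seat between -0.006 and 0.006 m and y of long_tube in the frame of rest_seat between -0.006 and 0.006 m and z of long_tube in the frame of rest_seat between -0.004 and 0.004 m and angle between the z axis of long_tube and the z axis of rest_seat, either way round below 0.09 rad and linear speed of long_tube below 0.02 m/s); the robot touches nothing.
It fails at once if the pointer is moved more than 4 mm (distance of pointer_mark from where it was at the start of the episode above 0.004 m).
It fails at once if a short tube is pushed more than 40 mm or tipped over (distance of short_tube_a from where it was at the start of the episode above 0.04 m or angle between short_tube_a's own z axis and vertical above 0.5 rad).
It fails at once if a short tube is pushed more than 40 mm or tipped over (distance of short_tube_b from where it was at the start of the episode above 0.04 m or angle between short_tube_b's own z axis and vertical above 0.5 rad).
It also fails if it takes over 72 s, if anything falls off the work surface, if the arm or the gripper's body presses on something with over 40 N, if the wrist force passes 120 N, or if a joint passes its speed limit or range.

## Working session

There is one attempt and no reset: what is moved stays moved. The work goes in short steps, Python scripts to look and compute and a tool call to move; the robot and the scene stay as the last step left them, time stands still between calls to the robot, and variables do not carry over. Pictures are saved under pics/ and viewed, about 8 in all and at most 12, crops included, and the job is handed in when it is done.

Besides the shell and the picture viewer there is one more tool, called by a JSON object that holds its "api" and its "payload". play_rows: Moves the arm, as the interface text tells. Its arguments: {"type":"object","properties":{"deltas":{"type":"array","items":{"type":"array","items":{"type":"number"}}},"squeeze":{"type":"number"}},"required":["deltas"]}

```bash
mkdir -p pics
cat > h.py <<'E'
import numpy as np, cv2
from rig import sensors, capture, order, ctrl
def pts(c):
    z=c['z_map'].astype(float);v,u=np.indices(z.shape)
    p=np.stack([(u-c['cx'])/c['fx']*z,(v-c['cy'])/c['fy']*z,z],-1)
    return p@np.array(c['rotation']).T+np.array(c['eye'])
E
python3 - <<'E'
from h import *
s=sensors.sense();print({k:np.round(v,3).tolist() for k,v in s.items()},ctrl.tcp_to_grasp)
for n in ('scene','top'):
    c=capture(n);cv2.imwrite(f'pics/{n}0.png',c['pixels'][...,::-1]);np.savez(f'{n}0.npz',**c)
    print(n,c['fx'],c['cx'],c['cy'],c['eye'],np.round(c['rotation'],3).tolist())
E
```

```text
{'time_s': 0.0, 'joints': [1.003, 0.313, 1.498, 0.0, 1.331, -0.223], 'dq': [-0.001, -0.002, -0.001, -0.001, 0.003, 0.0], 'tau': [0.002, -41.227, -25.974, -0.0, 0.004, 0.0], 'eef_pos': [177.32, 493.875, 230.729], 'ee_rot': [-0.0, 0.172, 0.985, -0.001], 'force': [-0.093, -0.167, -0.209], 'wrist_torque': [-0.007, 0.01, -0.053], 'grip_width': 1.004} -18.700000000000003
scene 475.11466998789086 280.2123745568535 203.47007229573728 [1163.29970648  517.54187875  785.60122495] [-0.179, 0.341, 0.829, -0.406]
top 453.2239121532441 279.96460732309527 206.61453881373117 [ 405.7823305   -74.41074767 1071.7611441 ] [-0.063, 0.707, -0.703, 0.048]
```

View pics/scene0.png

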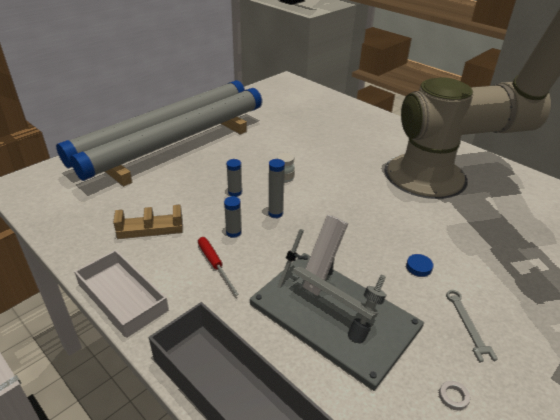

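View pics/top0.png

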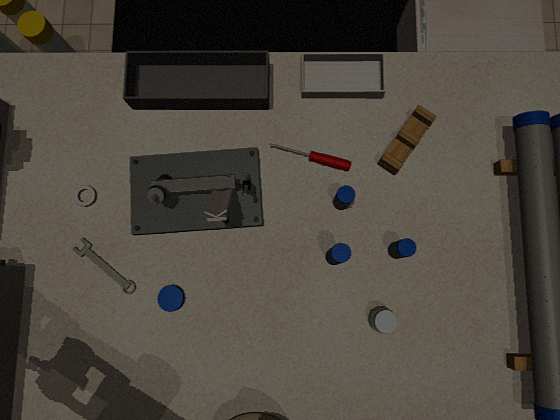

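The scene view shows the stand (plate centre ~(335,315)) with its collar at ~(375,295), and the pointer near (292,255). The long tube's cap is at (276,165) and the short ones at (234,165) and (232,203). The top view has the plate at x 132–263, y 148–234, and tube caps at (345,196), (340,253) and (404,247).

```bash
cat >> h.py <<'E'
from scipy.spatial.transform import Rotation as R
def q2R(q): return R.from_quat(np.roll(q,-1)).as_matrix()
def cloud(c):
    z=c['z_map'].astype(float);v,u=np.indices(z.shape)
    p=np.stack([(u-c['cx'])/c['fx']*z,(v-c['cy'])/c['fy']*z,z],-1)
    P=p@q2R(c['rotation']).T+np.array(c['eye']);P[z<=0]=np.nan;return P
def onplane(c,uv,h):
    uv=np.atleast_2d(uv).astype(float)
    d=np.c_[(uv[:,0]-c['cx'])/c['fx'],(uv[:,1]-c['cy'])/c['fy'],np.ones(len(uv))]@q2R(c['rotation']).T
    e=np.array(c['eye']);return e+d*((h-e[2])/d[:,2])[:,None]
def quatR(s): return q2R(s['ee_rot'])
E
python3 - <<'E'
from h import *
for n in ('scene','top'):
    c=dict(np.load(n+'0.npz'));P=cloud(c);im=c['pixels'].astype(int)
    hsv=cv2.cvtColor(c['pixels'],cv2.COLOR_RGB2HSV)
    m=((hsv[...,0]>105)&(hsv[...,0]<130)&(hsv[...,1]>150)).astype(np.uint8)
    k,l,st,ce=cv2.connectedComponentsWithStats(m)
    for i in range(1,k):
        if st[i,4]<60: continue
        q=P[l==i];q=q[np.isfinite(q[:,2])];top=np.percentile(q[:,2],90)
        t=q[q[:,2]>top-4]
        print(n,st[i].tolist(),'top z',top.round(1),'mid',((t.max(0)+t.min(0))/2).round(1))
    # plate
    m=(abs(P[...,2]-20)<4)
    if n=='top':
        m[:,:120]=0;m[:,280:]=0;m[:140]=0;m[250:]=0
    else:
        m[:240]=0;m[:,:240]=0;m[:,430:]=0
    k,l,st,ce=cv2.connectedComponentsWithStats(m.astype(np.uint8));i=1+st[1:,4].argmax()
    q=P[l==i];print('plate',st[i].tolist(),np.median(q[:,2]).round(1))
    r=cv2.minAreaRect(q[:,:2].astype(np.float32));print(r,cv2.boxPoints(r).round(1).tolist())
c=dict(np.load('top0.npz'))
print(onplane(c,[[132,157],[258,148],[263,225],[136,234]],20).round(1))
E
```

```text
scene [232, 81, 12, 11, 69] top z 111.5 mid [ 143.4 -693.5  110.5]
scene [248, 89, 13, 19, 107] top z 110.1 mid [ 142.9 -608.5  109.6]
scene [57, 141, 37, 39, 746] top z 110.1 mid [ 761.3 -650.4  110.2]
scene [270, 159, 14, 13, 142] top z 159.4 mid [ 462.2 -172.6  158.4]
scene [227, 160, 13, 11, 117] top z 100.0 mid [ 476.5 -318.2   99.3]
scene [225, 192, 15, 18, 197] top z 99.5 mid [ 592.1 -191.6   98.6]
scene [407, 255, 25, 21, 421] top z 17.9 mid [364.2 202.3  17.2]
plate [250, 253, 174, 133, 7912] 18.5
((613.6845092773438, 153.27040100097656), (191.54476928710938, 310.4925537109375), 4.663604736328125) [[505.6000061035156, 300.20001220703125], [530.9000244140625, -9.199999809265137], [721.7999877929688, 6.300000190734863], [696.5, 315.79998779296875]]
top [513, 111, 47, 22, 578] top z 114.1 mid [ 757.5 -616.   113.6]
top [337, 186, 18, 18, 256] top z 103.7 mid [ 587.7 -195.5  102.8]
top [397, 239, 19, 18, 273] top z 103.6 mid [ 472.6 -321.9  102.9]
top [331, 243, 20, 20, 302] top z 163.7 mid [ 457.8 -176.2  162.7]
top [158, 285, 26, 27, 544] top z 21.7 mid [359.8 198.7  21.9]
top [534, 403, 26, 17, 289] top z 111.5 mid [ 143.9 -598.9  111.7]
plate [129, 147, 133, 88, 7049] 21.2
((611.7579345703125, 152.14462280273438), (190.88150024414062, 310.7314453125), 4.438458442687988) [[504.6000061035156, 299.70001220703125], [528.5999755859375, -10.100000381469727], [718.9000244140625, 4.599999904632568], [694.9000244140625, 314.3999938964844]]
[[691.9 305.6  20. ]
 [714.7   2.1  20. ]
 [528.7 -12.3  20. ]
 [506.1 285.3  20. ]]
```

Run:
```python
from h import *
a=cv2.imread('pics/scene0.png')[195:375,235:435];b=cv2.imread('pics/top0.png')[140:240,125:270]
a=cv2.resize(a,None,fx=2.6,fy=2.6,interpolation=3);cv2.imwrite('pics/crop.png',a)
```

```text
(no output)
```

View pics/crop.png

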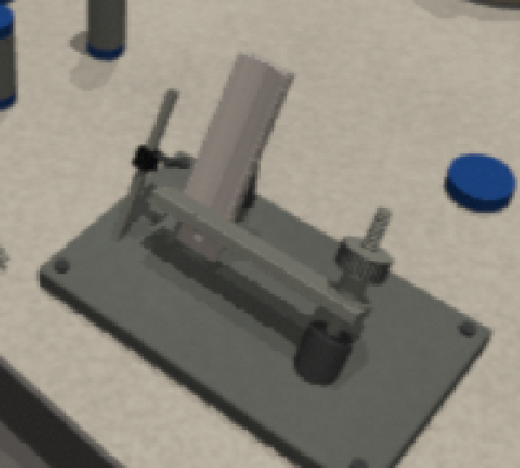

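The crop shows the collar at ~(363,258) with the bare rod above it, the rest running to its free end at ~(150,190), and the dark pointer at (147,158) just above and past that end. I'll put the point clouds into the leaning frame.

```bash
cat >> h.py <<'E'
O=np.array([632.6,154.3,0]);yaw=np.deg2rad(4.55)
ux=np.array([np.cos(yaw),np.sin(yaw),0]);uy=np.array([-np.sin(yaw),np.cos(yaw),0]);uz=np.array([0,0,1.])
s30,c30=.5,np.sqrt(3)/2
L=np.array([c30*ux+s30*uz,uy,c30*uz-s30*ux])  # rows: lean X,Y,Z
lean=lambda P:(P-O)@L.T
unlean=lambda p:np.asarray(p)@L+O
E
python3 - <<'E'
from h import *
for n in ('scene','top'):
    c=dict(np.load(n+'0.npz'));c['rotation']=c['rotation'];Q=lean(cloud(c)).reshape(-1,3);col=c['pixels'].reshape(-1,3).astype(int)
    g=cloud(c).reshape(-1,3)[:,2]>26
    def show(name,m):
        q=Q[m&g]; 
        if len(q)>3: print(n,name,len(q),'min',q.min(0).round(1),'med',np.median(q,0).round(1),'max',q.max(0).round(1))
    rodm=(abs(Q[:,1]-70)<40)&(abs(Q[:,0])<40)
    for z in range(40,150,5): show(f'rod z{z}',rodm&(Q[:,2]>=z)&(Q[:,2]<z+5))
    ar=(Q[:,1]>-95)&(Q[:,1]<30)&(abs(Q[:,0]-7)<25)
    for z in range(40,110,4): show(f'arm z{z}',ar&(Q[:,2]>=z)&(Q[:,2]<z+4))
    show('dark',(col.max(1)<35)&(Q[:,1]<-80)&(Q[:,1]>-140)&(abs(Q[:,0])<60)&(Q[:,2]<200))
    tr=(abs(Q[:,1]+70)<30)&(Q[:,2]>110)&(abs(Q[:,0])<40);show('trough',tr)
E
```

```text
scene rod z40 105 min [-0.3 53.5 40. ] med [20.6 73.7 42.7] max [32.9 88.3 44.7]
scene rod z45 16 min [13.8 64.  45.1] med [17.6 70.4 47.8] max [21.1 75.6 49.7]
scene rod z50 13 min [12.6 66.7 50.8] med [17.7 72.3 52.6] max [21.6 76.5 54.6]
scene rod z55 9 min [16.1 67.4 55. ] med [18.5 71.8 56.7] max [19.8 76.2 58.2]
scene rod z65 77 min [ 8.9 30.7 65.1] med [35.8 64.5 67.9] max [39.3 88.7 70. ]
scene rod z70 143 min [-0.1 30.2 70. ] med [33.6 54.3 74.1] max [39.3 89.  75. ]
scene rod z75 102 min [ 6.2 31.8 75. ] med [23.1 70.4 75.7] max [37.  88.6 79.8]
scene rod z80 25 min [11.5 62.1 80.2] med [21.2 72.9 82.7] max [26.  80.4 84.7]
scene rod z85 29 min [13.8 60.8 85.1] med [21.7 72.  87.8] max [26.3 79.7 89.9]
scene rod z90 10 min [17.7 65.5 90.6] med [21.8 75.4 91.2] max [26.3 86.6 95. ]
scene rod z95 43 min [11.8 52.4 95.1] med [29.8 74.7 98.1] max [35.9 90.2 99.9]
scene rod z100 58 min [  9.6  53.3 100.1] med [ 29.9  77.2 102.5] max [ 35.   89.9 104.9]
scene rod z105 48 min [ 14.2  53.  105.1] med [ 30.7  75.1 107.5] max [ 35.4  90.1 109.9]
scene rod z110 104 min [ -1.9  52.3 11
[... 4224 characters left out ...]
p arm z88 16 min [-14.  -94.3  88.2] med [ -0.5 -75.5  90.9] max [  3.8 -49.6  92. ]
top arm z92 12 min [-14.1 -90.7  92.3] med [ -2.4 -63.9  94.6] max [  3.7 -50.4  95.6]
top arm z96 11 min [-17.9 -93.   96. ] med [ -2.8 -76.6  98.2] max [  3.1 -52.5  99.9]
top arm z100 14 min [ -7.9 -88.6 100. ] med [ -1.6 -66.4 101.6] max [  3.1 -51.  103.8]
top arm z104 15 min [ -7.6 -93.5 104.9] med [ -1.7 -66.1 106.7] max [  4.  -49.5 108. ]
top arm z108 11 min [-12.7 -93.8 108.2] med [ -3.9 -77.8 110.8] max [  3.3 -52.3 112. ]
top dark 164 min [ -59.5 -136.9   23.2] med [  16.8 -117.8   98.6] max [ 37.7 -80.8 192.5]
top trough 527 min [-20.3 -94.5 110.4] med [ -4.1 -69.8 179.1] max [  4.9 -47.8 206.8]
```

Collar, rest and seat agree: the collar's mid lean frame is (15.8, 70.2, 106.2), the rest's face is at Z≈76.2, and the trough fits. I'll move to a leaning hover above the collar and look at the pointer from there.

{"api": "play_rows", "payload": {"deltas": [[0.77, -0.575, 0, 0.08, -0.99, 0, 1], [0.77, -0.575, 0, 0.08, -0.99, 0, 1], [0.77, -0.575, 0, 0.08, -0.99, 0, 1], [0.77, -0.575, 0, 0.08, -0.99, 0, 1], [0.77, -0.575, 0, 0.08, -0.99, 0, 1], [0.77, -0.575, 0, 0, 0, 0, 1], [0.77, -0.575, 0, 0, 0, 0, 1], [0.77, -0.575, 0, 0, 0, 0, 1]]}}

```text
time_s: 0.77
eef_pos: [424.6, 308.8, 231.2]
ee_rot: [0.249, 0.165, 0.952, 0.064]
force: [0.5, 1.0, -0.6]
grip_width: 1.001
```

{"api": "play_rows", "payload": {"deltas": [[0.77, -0.575, 0, 0, 0, 0, 1], [0.77, -0.575, 0, 0, 0, 0, 1], [0.77, -0.575, 0, 0, 0, 0, 1], [0.77, -0.575, 0, 0, 0, 0, 1], [0, 0, 0, 0, 0, 0, 1]]}}

```text
time_s: 1.18
eef_pos: [551.0, 214.0, 230.9]
ee_rot: [0.249, 0.168, 0.952, 0.063]
force: [-0.5, 0.4, -0.6]
grip_width: 1.002
```

```bash
cat >> h.py <<'E'
def state():
    s=sensors.sense();Rm=quatR(s);p=np.array(s['eef_pos'])
    print('t',round(s['time_s'],2),'tcp',p.round(1),'lean',lean(p).round(1),'F',np.round(s['force'],1),'grip',round(s['grip_width'],3))
    print('tool axes in lean frame (cols x,y,z):\n',(L@Rm).round(3),'\njoints',np.round(s['joints'],2));return s,p,Rm
def goto(pl,Rl):
    """target grasp-point in lean coords, target rotation (world) -> remaining shift/turn in row units"""
    s,p,Rm=state();t=unlean(pl)+19*Rl[:,2]
    d=(t-p)/40;r=R.from_matrix(Rl@Rm.T).as_rotvec(degrees=True)/6
    print('shift units',d.round(3),'turn units',r.round(3),np.linalg.norm(r).round(2))
E
python3 - <<'E'
from h import *
s,p,Rm=state()
Z=-L[2];y=Rm[:,1]-Rm[:,1]@Z*Z;y/=np.linalg.norm(y)
goto([15.8,70.2,206],np.c_[np.cross(y,Z),y,Z])
c=capture('wrist');cv2.imwrite('pics/w1.png',c['pixels'][...,::-1]);np.savez('w1.npz',p=p,Rm=Rm,**c);print(c['fx'],c['cx'],c['cy'],np.round(c['tool_from_camera'],3))
E
```

```text
t 1.18 tcp [551.  214.  230.9] lean [ 49.1  65.9 238.3] F [-0.5  0.4 -0.6] grip 1.002
tool axes in lean frame (cols x,y,z):
 [[-0.91   0.415 -0.003]
 [ 0.415  0.91  -0.002]
 [ 0.002 -0.004 -1.   ]] 
joints [ 0.2   0.23  1.71 -0.1   0.7  -0.96]
t 1.18 tcp [551.  214.  230.9] lean [ 49.1  65.9 238.3] F [-0.5  0.4 -0.6] grip 1.002
tool axes in lean frame (cols x,y,z):
 [[-0.91   0.415 -0.003]
 [ 0.415  0.91  -0.002]
 [ 0.002 -0.004 -1.   ]] 
joints [ 0.2   0.23  1.71 -0.1   0.7  -0.96]
shift units [-0.089  0.1   -1.527] turn units [ 0.023 -0.027  0.012] 0.04
325.19226210127806 275.72639766759755 210.33390110694071 [[-1.00000e-03 -9.64000e-01 -2.66000e-01  6.74500e+01]
 [ 1.00000e+00 -1.00000e-03 -0.00000e+00 -5.50000e-02]
 [ 0.00000e+00 -2.66000e-01  9.64000e-01 -1.42517e+02]
 [ 0.00000e+00  0.00000e+00  0.00000e+00  1.00000e+00]]
```

View pics/w1.png

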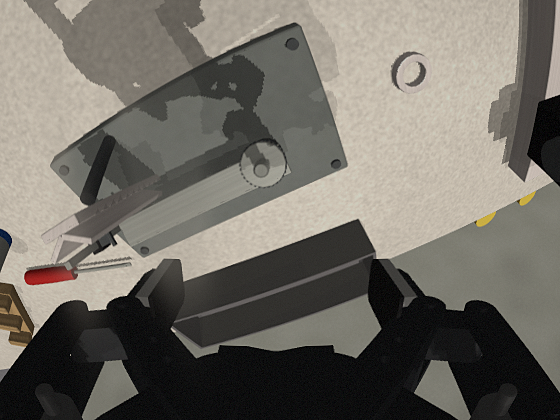

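The wrist view shows the collar at (263,163) around the rod, the rest running left from it, and the dark pointer clamp at ~(103,242). I'll get pointer and rest heights from its depth map.

```bash
cat >> h.py <<'E'
def wcloud(c):
    z=c['z_map'].astype(float);v,u=np.indices(z.shape)
    a=(u-c['cx'])/c['fx'];b=(v-c['cy'])/c['fy'];r=np.hypot(a,b)+1e-9
    k=np.tan(r)/r
    P=np.stack([a*k*z,b*k*z,z,np.ones_like(z)],-1)@np.array(c['tool_from_camera']).T
    P=P[...,:3]@np.array(c['Rm']).T+np.array(c['p']);P[z<=0]=np.nan;return P
E
python3 - <<'E'
from h import *
c=dict(np.load('w1.npz'));Q=lean(wcloud(c));H=c['pixels'].astype(int).max(2)
def st(n,m):
    q=Q[m];print(n,len(q),np.percentile(q,[2,50,98],axis=0).round(1).tolist())
X,Y,Z=[Q[...,i] for i in range(3)]
near=(Z>60)&(Z<125)
for y in range(-100,50,15): st(f'rest Y{y}',near&(Z<90)&(abs(Y-y)<6)&(abs(X-23)<10))
st('collar top',(abs(Y-70)<18)&(abs(X-15)<18)&(Z>112)&(Z<122))
st('rodtip',(abs(Y-70)<12)&(abs(X-15)<12)&(Z>140)&(Z<155))
u0,v0=60,205;W=Q[205:270,60:150]
for v in range(218,262,3): print(v,' '.join(f"{int(H[v,u]):3d}:{X[v,u]:.0f},{Y[v,u]:.0f},{Z[v,u]:.0f}" for u in range(84,130,4)))
a=cv2.resize(c['pixels'][200:270,50:150,::-1],None,fx=7,fy=7,interpolation=0);cv2.imwrite('pics/w1c.png',a)
E
```

```text
rest Y-100 114 [[13.5, -102.6, 74.7], [22.7, -98.4, 76.4], [32.5, -94.4, 77.5]]
rest Y-85 176 [[13.5, -90.7, 75.0], [22.8, -85.1, 76.2], [32.5, -79.2, 77.4]]
rest Y-70 189 [[13.5, -75.8, 75.0], [22.6, -70.1, 76.2], [32.5, -64.2, 77.7]]
rest Y-55 204 [[13.4, -60.8, 74.9], [23.0, -54.9, 76.4], [32.5, -49.2, 78.1]]
rest Y-40 204 [[13.6, -45.8, 74.9], [22.7, -40.0, 76.3], [32.4, -34.3, 77.5]]
rest Y-25 219 [[13.7, -30.5, 75.1], [23.0, -25.0, 76.4], [32.4, -19.2, 77.8]]
rest Y-10 227 [[13.4, -15.7, 75.1], [22.9, -10.0, 76.4], [32.6, -4.3, 77.9]]
rest Y5 239 [[13.5, -0.7, 74.8], [23.2, 4.9, 76.2], [32.6, 10.7, 77.5]]
rest Y20 245 [[13.6, 14.2, 74.9], [22.9, 20.1, 76.2], [32.6, 25.8, 77.6]]
rest Y35 252 [[13.5, 29.2, 75.0], [23.1, 35.0, 76.3], [32.5, 40.8, 77.7]]
collar top 1350 [[-2.0, 53.1, 114.0], [13.0, 71.5, 116.2], [31.2, 86.6, 117.7]]
rodtip 212 [[8.5, 64.1, 142.7], [13.7, 69.5, 147.9], [19.3, 74.5, 149.6]]
218  95:-15,-51,192 110:-14,-51,187  88:-12,-67,162  82:-11,-64,161  86:-9,-60,160  84:-7,-59,158  83:-6,-55,158  86:-4,-52,157  83:-3,-51,154  90:-1,-47,154 108:1,-48,147 133:7,-
[... 1928 characters left out ...]
 197:39,-213,-24 200:42,-206,-23 197:45,-202,-26 202:48,-195,-27 202:51,-191,-30 203:54,-186,-32 199:57,-179,-32
254  86:14,-124,125  73:17,-125,119 214:35,-233,-19 174:38,-229,-22 205:41,-222,-23 204:44,-217,-25 198:47,-212,-27 196:49,-206,-28 198:52,-200,-29 201:55,-195,-32 195:59,-191,-35 198:61,-183,-33
257  75:17,-125,127 202:36,-245,-21 196:39,-240,-23 192:42,-233,-24 200:45,-228,-27 194:48,-221,-27 200:51,-217,-30 204:54,-210,-30 208:57,-205,-33 173:60,-199,-34 151:63,-193,-34 114:66,-189,-38
260 199:37,-255,-20 187:40,-251,-24 202:44,-245,-26 199:46,-237,-25 201:50,-233,-28 223:53,-227,-30 128:56,-222,-33 104:59,-216,-34  94:62,-210,-36 120:65,-204,-37 165:68,-199,-39 194:71,-194,-41
```

View pics/w1c.png

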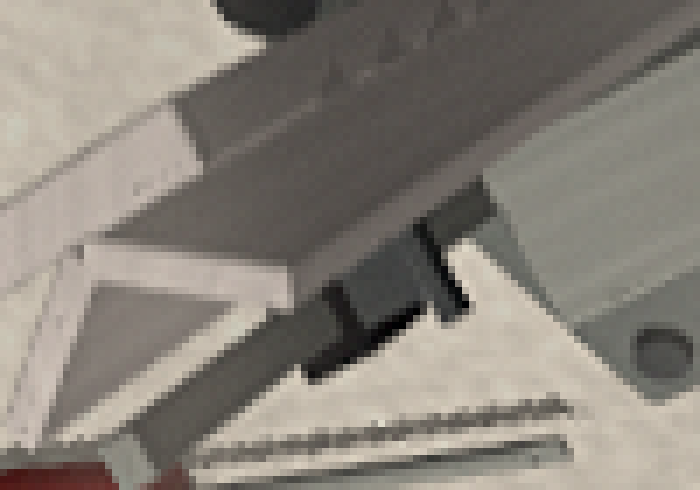

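Rest face is Z≈76.3 and the pointer blade top Z≈97, so the rise is about 20.7 mm, i.e. 4.34 rad (41.4 turn units). I'll wind the wrist back first so that one grip covers it.

{"api": "play_rows", "payload": {"deltas": [[-0.05, 0.05, -0.75, 0.5, 0.04, -0.865, 1], [-0.05, 0.05, -0.75, 0.5, 0.04, -0.865, 1], [0, 0, 0, 0.5, 0.04, -0.865, 1], [0, 0, 0, 0.5, 0.04, -0.865, 1], [0, 0, 0, 0.5, 0.04, -0.865, 1], [0, 0, 0, 0.5, 0.04, -0.865, 1], [0, 0, 0, 0.5, 0.04, -0.865, 1], [0, 0, 0, 0.5, 0.04, -0.865, 1]]}}

```text
time_s: 1.9
eef_pos: [542.1, 222.9, 171.0]
ee_rot: [0.2, 0.54, 0.801, 0.163]
force: [-0.8, -0.3, -0.6]
grip_width: 1.005
```

{"api": "play_rows", "payload": {"deltas": [[0, 0, 0, 0.5, 0.04, -0.865, 1], [0, 0, 0, 0.5, 0.04, -0.865, 1], [0, 0, 0, 0.5, 0.04, -0.865, 1], [0, 0, 0, 0.5, 0.04, -0.865, 1], [0, 0, 0, 0.5, 0.04, -0.865, 1], [0, 0, 0, 0.5, 0.04, -0.865, 1], [0, 0, 0, 0.5, 0.04, -0.865, 1], [0, 0, 0, 0.5, 0.04, -0.865, 1]]}}

```text
time_s: 2.57
eef_pos: [542.1, 222.9, 171.1]
ee_rot: [0.117, 0.818, 0.512, 0.232]
force: [0.2, -0.3, 0.3]
grip_width: 1.001
```

{"api": "play_rows", "payload": {"deltas": [[0, 0, 0, 0.5, 0.04, -0.865, 1], [0, 0, 0, 0.5, 0.04, -0.865, 1], [0, 0, 0, 0.5, 0.04, -0.865, 1], [0, 0, 0, 0.5, 0.04, -0.865, 1], [0, 0, 0, 0.5, 0.04, -0.865, 1], [0, 0, 0, 0.5, 0.04, -0.865, 1], [0, 0, 0, 0.5, 0.04, -0.865, 1], [0, 0, 0, 0.5, 0.04, -0.865, 1]]}}

```text
time_s: 3.23
eef_pos: [542.1, 222.9, 171.1]
ee_rot: [0.014, 0.956, 0.135, 0.261]
force: [-0.3, 0.2, 0.2]
grip_width: 1.003
```

{"api": "play_rows", "payload": {"deltas": [[0, 0, 0, 0.5, 0.04, -0.865, 1], [0, 0, 0, 0.5, 0.04, -0.865, 1], [0, 0, 0, 0.5, 0.04, -0.865, 1], [0, 0, 0, 0.5, 0.04, -0.865, 1], [0, 0, 0, 0.5, 0.04, -0.865, 1], [0, 0, 0, 0.5, 0.04, -0.865, 1], [0, 0, 0, 0, 0, 0, 1], [0, 0, 0, 0, 0, 0, 1]]}}

```text
time_s: 3.9
eef_pos: [542.4, 222.7, 171.1]
ee_rot: [-0.065, 0.951, -0.164, 0.254]
force: [-0.9, 0.4, -0.5]
grip_width: 0.999
```

```bash
cat >> h.py <<'E'
def axial():
    s=sensors.sense();Rm=quatR(s);Z=-L[2];y=Rm[:,1]-Rm[:,1]@Z*Z;y/=np.linalg.norm(y);return np.c_[np.cross(y,Z),y,Z]
E
python3 -c "
from h import *
goto([15,70,107.5],axial())"
```

```text
t 3.9 tcp [542.4 222.7 171.1] lean [ 12.4  75.4 190.5] F [-0.9  0.4 -0.5] grip 0.999
tool axes in lean frame (cols x,y,z):
 [[ 0.913 -0.408  0.007]
 [-0.408 -0.913  0.   ]
 [ 0.006 -0.003 -1.   ]] 
joints [ 0.22  0.29  1.8  -0.14  0.53  2.24]
shift units [ 1.337 -0.028 -2.175] turn units [-0.008  0.065 -0.001] 0.07
```

{"api": "play_rows", "payload": {"deltas": [[0.067, -0.13, 0.033, 0, 0.06, 0, 1], [0.3175, 0.025, -0.5525, 0, 0, 0, 1], [0.3175, 0.025, -0.5525, 0, 0, 0, 1], [0.3175, 0.025, -0.5525, 0, 0, 0, 1], [0.3175, 0.025, -0.5525, 0, 0, 0, 1], [0, 0, 0, 0, 0, 0, -1], [0, 0, 0, 0, 0, 0, -1], [0, 0, 0, 0, 0, 0, -1]], "squeeze": 50}}

```text
time_s: 4.57
eef_pos: [596.3, 221.3, 85.4]
ee_rot: [-0.065, 0.951, -0.165, 0.252]
force: [0.4, 0.0, 1.5]
grip_width: 0.605
```

{"api": "play_rows", "payload": {"deltas": [[0, 0, 0, 0, 0, 0, -1], [0, 0, 0, 0, 0, 0, -1], [0, 0, 0, 0, 0, 0, -1], [0, 0, 0, 0, 0, 0, -1]]}}

```text
time_s: 4.9
eef_pos: [596.0, 220.4, 86.0]
ee_rot: [-0.064, 0.951, -0.165, 0.251]
force: [-8.1, -7.3, 6.8]
grip_width: 0.442
```

```bash
python3 -c "
from h import *
goto([15,70,107.5],axial());print(sensors.sense()['wrist_torque'])"
```

```text
t 4.9 tcp [596.  220.4  86. ] lean [16.  68.8 90.1] F [-8.1 -7.3  6.8] grip 0.442
tool axes in lean frame (cols x,y,z):
 [[ 0.912 -0.411  0.002]
 [-0.411 -0.912 -0.001]
 [ 0.002 -0.    -1.   ]] 
joints [ 0.19  0.51  1.74 -0.16  0.38  2.24]
shift units [-0.004  0.031 -0.046] turn units [0.004 0.015 0.003] 0.02
[-1.11446695  0.73352006 -0.50914324]
```

{"api": "play_rows", "payload": {"deltas": [[-0.03, -0.03, 0.02, 0, 0, 0, -1], [-0.006, 0, 0.011, -0.5, -0.04, 0.865, -1], [-0.006, 0, 0.011, -0.5, -0.04, 0.865, -1], [-0.006, 0, 0.011, -0.5, -0.04, 0.865, -1], [-0.006, -0.001, 0.011, -0.5, -0.04, 0.865, -1], [-0.006, 0, 0.011, -0.5, -0.04, 0.865, -1], [-0.006, -0.001, 0.011, -0.5, -0.04, 0.865, -1], [-0.006, 0, 0.011, -0.5, -0.04, 0.865, -1]]}}

```text
time_s: 5.57
eef_pos: [594.1, 221.0, 89.3]
ee_rot: [0.03, 0.947, 0.189, 0.259]
force: [8.6, 11.1, -9.2]
grip_width: 0.432
```

{"api": "play_rows", "payload": {"deltas": [[-0.006, 0, 0.011, -0.5, -0.04, 0.865, -1], [-0.006, 0, 0.011, -0.5, -0.04, 0.865, -1], [-0.006, 0, 0.011, -0.5, -0.04, 0.865, -1], [-0.006, -0.001, 0.011, -0.5, -0.04, 0.865, -1], [-0.006, 0, 0.011, -0.5, -0.04, 0.865, -1], [-0.006, -0.001, 0.011, -0.5, -0.04, 0.865, -1], [-0.006, 0, 0.011, -0.5, -0.04, 0.865, -1], [-0.006, -0.001, 0.011, -0.5, -0.04, 0.865, -1]]}}

```text
time_s: 6.23
eef_pos: [591.3, 221.8, 92.3]
ee_rot: [0.132, 0.788, 0.558, 0.225]
force: [5.1, 16.9, -8.5]
grip_width: 0.442
```

```bash
python3 -c "
from h import *
state();print(sensors.sense()['wrist_torque'])
c=dict(capture('scene'));Q=lean(cloud(c)).reshape(-1,3);m=(Q[:,1]>-40)&(Q[:,1]<30)&(abs(Q[:,0]-25)<9)&(Q[:,2]>60)&(Q[:,2]<110);print(m.sum(),np.median(Q[m,2]))
"
```

```text
t 6.23 tcp [591.3 221.8  92.3] lean [15.1 70.5 97.9] F [ 5.1 16.9 -8.5] grip 0.442
tool axes in lean frame (cols x,y,z):
 [[ 0.407  0.914  0.004]
 [ 0.914 -0.407  0.002]
 [ 0.004  0.002 -1.   ]] 
joints [ 0.2   0.49  1.74 -0.15  0.39  0.66]
[2.38547331 0.48383019 1.24337552]
124 82.30184702158424
```

Rest rose 7.5 mm in 15 rows, as expected. Continuing.

{"api": "play_rows", "payload": {"deltas": [[0, 0.03, 0.0, -0.5, -0.04, 0.865, -1], [-0.006, 0, 0.011, -0.5, -0.04, 0.865, -1], [-0.006, 0, 0.011, -0.5, -0.04, 0.865, -1], [-0.006, -0.001, 0.011, -0.5, -0.04, 0.865, -1], [-0.006, 0, 0.011, -0.5, -0.04, 0.865, -1], [-0.006, -0.001, 0.011, -0.5, -0.04, 0.865, -1], [-0.006, 0, 0.011, -0.5, -0.04, 0.865, -1], [-0.006, -0.001, 0.011, -0.5, -0.04, 0.865, -1]]}}

```text
time_s: 6.95
eef_pos: [588.3, 221.7, 95.0]
ee_rot: [0.211, 0.493, 0.83, 0.15]
force: [-8.3, 6.7, -0.2]
grip_width: 0.438
```

{"api": "play_rows", "payload": {"deltas": [[-0.006, 0, 0.011, -0.5, -0.04, 0.865, -1], [-0.006, 0, 0.011, -0.5, -0.04, 0.865, -1], [-0.006, 0, 0.011, -0.5, -0.04, 0.865, -1], [-0.006, -0.001, 0.011, -0.5, -0.04, 0.865, -1], [-0.006, 0, 0.011, -0.5, -0.04, 0.865, -1], [-0.006, -0.001, 0.011, -0.5, -0.04, 0.865, -1], [-0.006, 0, 0.011, -0.5, -0.04, 0.865, -1], [-0.006, -0.001, 0.011, -0.5, -0.04, 0.865, -1]]}}

```text
time_s: 7.62
eef_pos: [585.7, 220.6, 98.0]
ee_rot: [0.253, 0.113, 0.96, 0.051]
force: [-12.0, -2.5, 2.5]
grip_width: 0.436
```

{"api": "play_rows", "payload": {"deltas": [[-0.006, 0, 0.011, -0.5, -0.04, 0.865, -1], [-0.006, 0, 0.011, -0.5, -0.04, 0.865, -1], [-0.006, 0, 0.011, -0.5, -0.04, 0.865, -1], [-0.006, -0.001, 0.011, -0.5, -0.04, 0.865, -1], [-0.006, 0, 0.011, -0.5, -0.04, 0.865, -1], [-0.006, -0.001, 0.011, -0.5, -0.04, 0.865, -1], [-0.006, 0, 0.011, -0.5, -0.04, 0.865, -1], [0, 0, 0, 0, 0, 0, -1]]}}

```text
time_s: 8.28
eef_pos: [584.0, 219.4, 101.1]
ee_rot: [0.254, -0.238, 0.936, -0.044]
force: [-13.4, -9.4, 4.6]
grip_width: 0.437
```

```bash
cat > m.py <<'E'
from h import *
s,p,Rm=state();c=dict(capture('wrist'));c['p']=p;c['Rm']=Rm
Q=lean(wcloud(c));X,Y,Z=[Q[...,i] for i in range(3)]
def st(n,m):
    q=Q[m]
    if len(q):print(n,len(q),np.percentile(q,[2,50,98],axis=0).round(1).tolist())
st('rest near',(Y>-40)&(Y<30)&(abs(X-23)<10)&(Z>85)&(Z<105))
st('rest end',(Y>-99)&(Y<-80)&(abs(X-23)<10)&(Z>85)&(Z<105))
st('ptr',(Y>-112)&(Y<-103.5)&(abs(X-15)<10)&(Z>94)&(Z<103))
st('ptrstalk',(Y>-118)&(Y<-110)&(abs(X-15)<10)&(Z>94)&(Z<103))
cv2.imwrite('pics/w2.png',c['pixels'][...,::-1])
c=dict(capture('scene'));Q=lean(cloud(c));X,Y,Z=[Q[...,i] for i in range(3)]
st('scene rest',(Y>-40)&(Y<30)&(abs(X-25)<9)&(Z>70)&(Z<110))
st('scene restend',(Y>-100)&(Y<-75)&(abs(X-25)<9)&(Z>70)&(Z<110))
cv2.imwrite('pics/s2.png',cv2.resize(c['pixels'][215:325,265:405,::-1],None,fx=5,fy=5,interpolation=0))
E
python3 m.py
```

```text
t 8.28 tcp [584.  219.4 101.1] lean [ 13.1  68.8 109.2] F [-13.4  -9.4   4.6] grip 0.437
tool axes in lean frame (cols x,y,z):
 [[-0.913 -0.407 -0.003]
 [-0.407  0.913 -0.001]
 [ 0.003  0.    -1.   ]] 
joints [ 0.2   0.46  1.76 -0.15  0.41 -1.75]
rest near 4135 [[13.4, -38.3, 94.0], [22.6, -2.6, 95.3], [32.5, 28.7, 96.5]]
rest end 268 [[21.6, -98.0, 94.0], [28.9, -85.9, 95.3], [32.8, -80.3, 96.5]]
scene rest 121 [[16.8, -37.5, 84.7], [26.7, -5.6, 93.7], [33.8, 28.9, 94.8]]
scene restend 41 [[17.0, -99.4, 83.9], [27.1, -85.8, 93.9], [33.8, -76.8, 94.9]]
```

{"api": "play_rows", "payload": {"deltas": [[-0.006, 0, 0.011, -0.5, -0.04, 0.865, -1], [-0.006, 0, 0.011, -0.5, -0.04, 0.865, -1], [-0.006, 0, 0.011, -0.5, -0.04, 0.865, -1], [0, 0, 0, 0, 0, 0, 1], [0, 0, 0, 0, 0, 0, 1], [0, 0, 0, 0, 0, 0, 1], [0, 0, 0, 0, 0, 0, 1], [0, 0, 0, 0, 0, 0, 1]]}}

```text
time_s: 9.05
eef_pos: [585.8, 220.6, 103.0]
ee_rot: [0.247, -0.379, 0.888, -0.082]
force: [-0.9, 0.1, 1.0]
grip_width: 0.997
```

{"api": "play_rows", "payload": {"deltas": [[-0.4, -0.03, 0.69, 0, 0, 0, 1], [-0.4, -0.03, 0.69, 0, 0, 0, 1], [-0.4, -0.03, 0.69, 0, 0, 0, 1], [-0.4, -0.03, 0.69, 0, 0, 0, 1], [0.27, -0.9, 0.13, 0, 0, 0, 1], [0.27, -0.9, 0.13, 0, 0, 0, 1], [0.27, -0.9, 0.13, 0, 0, 0, 1], [0.27, -0.9, 0.13, 0, 0, 0, 1]]}}

```text
time_s: 9.72
eef_pos: [565.1, 70.4, 234.7]
ee_rot: [0.247, -0.379, 0.888, -0.082]
force: [0.4, 0.5, 0.0]
grip_width: 0.998
```

```bash
python3 m.py
```

```text
t 9.72 tcp [565.1  70.4 234.7] lean [ 53.3 -78.3 240.2] F [0.4 0.5 0. ] grip 0.998
tool axes in lean frame (cols x,y,z):
 [[-0.747 -0.665  0.004]
 [-0.665  0.747  0.001]
 [-0.004 -0.001 -1.   ]] 
joints [-0.13  0.16  1.78  0.17  0.69 -2.61]
rest near 1427 [[13.3, -38.7, 95.5], [22.9, -7.1, 96.8], [32.6, 28.5, 98.1]]
rest end 478 [[13.4, -98.6, 95.2], [23.0, -89.6, 96.8], [32.7, -80.4, 98.3]]
ptr 159 [[5.6, -111.7, 95.6], [14.2, -107.0, 97.5], [23.2, -103.9, 98.7]]
ptrstalk 108 [[9.6, -117.8, 96.3], [14.5, -114.0, 97.4], [19.5, -110.2, 98.6]]
scene rest 122 [[16.3, -38.4, 86.7], [26.6, -6.4, 95.3], [33.9, 27.8, 96.5]]
scene restend 43 [[16.3, -99.2, 85.3], [25.9, -87.0, 95.0], [33.9, -75.9, 96.1]]
```

View pics/w2.png

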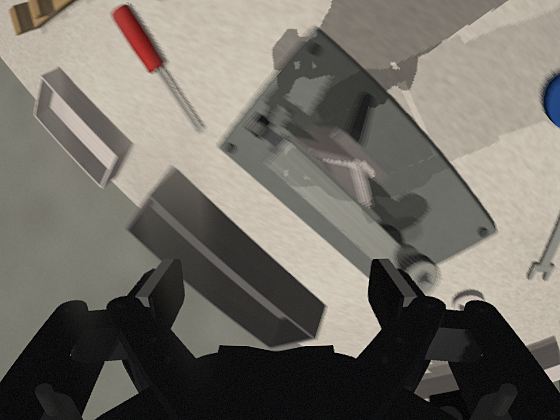

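After the turn the rest is at 96.8 and the blade at 97.5 in the same view, so they agree within about 0.7 mm. The picture shows the rest's end beside the pointer at (262,122). Now for the long tube.

```bash
cat >> h.py <<'E'
def gotow(pw,Rl): goto(lean(np.array(pw,float)),Rl)
Rv=np.c_[-ux,uy,-uz]; Rt=np.c_[-L[0],L[1],-L[2]]
E
python3 -c "
from h import *
gotow([460,-174.4,215],Rv)"
```

```text
t 9.82 tcp [566.6  67.  235. ] lean [ 54.5 -81.7 239.9] F [-1.  -0.2  0.2] grip 1.002
tool axes in lean frame (cols x,y,z):
 [[-0.75  -0.661  0.005]
 [-0.661  0.75  -0.003]
 [-0.002 -0.005 -1.   ]] 
joints [-0.14  0.16  1.78  0.17  0.69 -2.61]
shift units [-2.665 -6.036 -0.976] turn units [ 1.459  4.945 -6.73 ] 8.48
```

{"api": "play_rows", "payload": {"deltas": [[-0.296, -0.67, 0, 0.162, 0.55, -0.748, 1], [-0.296, -0.67, 0, 0.162, 0.55, -0.748, 1], [-0.296, -0.67, 0, 0.162, 0.55, -0.748, 1], [-0.296, -0.67, 0, 0.162, 0.55, -0.748, 1], [-0.296, -0.67, 0, 0.162, 0.55, -0.748, 1], [-0.296, -0.67, 0, 0.162, 0.55, -0.748, 1], [-0.296, -0.67, 0, 0.162, 0.55, -0.748, 1], [-0.296, -0.67, 0, 0.162, 0.55, -0.748, 1]]}}

```text
time_s: 10.48
eef_pos: [469.6, -143.4, 234.1]
ee_rot: [0.027, -0.079, 0.996, -0.007]
force: [0.1, -0.7, -0.3]
grip_width: 0.999
```

{"api": "play_rows", "payload": {"deltas": [[-0.296, -0.67, 0, 0.162, 0.55, -0.748, 1], [0, 0, -0.5, 0, 0, 0, 1], [0, 0, -0.4, 0, 0, 0, 1], [0, 0, 0, 0, 0, 0, 1], [0, 0, 0, 0, 0, 0, 1]]}}

```text
time_s: 10.9
eef_pos: [458.3, -169.1, 197.7]
ee_rot: [-0.001, -0.042, 0.999, 0.003]
force: [0.2, 0.9, 0.6]
grip_width: 0.997
```

Run:
```python
from h import *
gotow([460,-174.4,140],Rv)
s=sensors.sense();c=dict(capture('wrist'));c['p']=s['eef_pos'];c['Rm']=quatR(s);P=wcloud(c)
hsv=cv2.cvtColor(c['pixels'],cv2.COLOR_RGB2HSV)
m=(hsv[...,0]>105)&(hsv[...,0]<130)&(hsv[...,1]>120)&(P[...,2]>152)&(abs(P[...,0]-460)<60)
q=P[m];print(len(q),np.median(q,0),q.min(0),q.max(0),(q.min(0)+q.max(0))/2)
```

```text
t 10.9 tcp [ 458.3 -169.1  197.7] lean [ -73.8 -308.6  270.9] F [0.2 0.9 0.6] grip 0.997
tool axes in lean frame (cols x,y,z):
 [[-0.865 -0.002 -0.501]
 [-0.005  1.     0.005]
 [ 0.501  0.007 -0.865]] 
joints [-0.6   0.26  1.65  0.    1.23 -2.25]
shift units [ 0.042 -0.133 -1.918] turn units [-0.048 -0.014 -0.045] 0.07
5213 [ 451.76338692 -174.11083545  160.30648992] [ 436.03340797 -243.55160089  152.0667243 ] [478.38204873 -96.83532879 303.95413315] [ 457.20772835 -170.19346484  228.01042873]
```

{"api": "play_rows", "payload": {"deltas": [[0.02, -0.13, 0, -0.05, 0, -0.04, 1], [0, 0, -0.64, 0, 0, 0, 1], [0, 0, -0.64, 0, 0, 0, 1], [0, 0, -0.64, 0, 0, 0, 1], [0, 0, 0, 0, 0, 0, 1]]}}

```text
time_s: 11.37
eef_pos: [457.8, -173.9, 118.1]
ee_rot: [-0.003, -0.04, 0.999, 0.001]
force: [-0.1, 0.9, -1.3]
grip_width: 1.0
```

```bash
cat > t.py <<'E'
from h import *
s,p,Rm=state()
c=dict(capture('wrist'));c['p']=p;c['Rm']=Rm
T=(wcloud(c)-p)@Rm  # tool frame
hsv=cv2.cvtColor(c['pixels'],cv2.COLOR_RGB2HSV)
m=(hsv[...,0]>105)&(hsv[...,0]<130)&(hsv[...,1]>120)&(abs(T[...,0])<30)&(abs(T[...,1])<30)&(T[...,2]<10)&(T[...,2]>-60)
q=T[m];print(len(q));zt=np.percentile(q[:,2],10);print('top z tool',zt);q=q[abs(q[:,2]-zt)<4]
print(np.percentile(q,[1,50,99],axis=0).round(1).tolist())
E
python3 t.py
```

```text
t 11.37 tcp [ 457.8 -173.9  118.1] lean [-114.4 -313.3  202.4] F [-0.1  0.9 -1.3] grip 1.0
tool axes in lean frame (cols x,y,z):
 [[-0.863  0.001 -0.504]
 [-0.     1.     0.003]
 [ 0.504  0.002 -0.863]] 
joints [-0.6   0.36  1.75 -0.    1.04 -2.25]
8071
top z tool -42.470047570678375
[[-15.8, -20.6, -43.1], [2.4, -2.2, -41.8], [18.8, 15.7, -39.1]]
```

{"api": "play_rows", "payload": {"deltas": [[-0.02, -0.04, 0, 0, 0, 0, 1], [0, 0, 0, 0, 0, 0, -1], [0, 0, 0, 0, 0, 0, -1], [0, 0, 0, 0, 0, 0, -1], [0, 0, 0, 0, 0, 0, -1], [0, 0, 0, 0, 0, 0, -1], [0, 0, 0, 0, 0, 0, -1], [0, 0, 0, 0, 0, 0, -1]], "squeeze": 50}}

```text
time_s: 12.08
eef_pos: [458.8, -176.6, 121.9]
ee_rot: [0.0, -0.04, 0.999, -0.001]
force: [-0.5, 1.8, 6.2]
grip_width: 0.454
```

```bash
python3 t.py
```

```text
t 12.08 tcp [ 458.8 -176.6  121.9] lean [-111.8 -316.   205.4] F [-0.5  1.8  6.2] grip 0.454
tool axes in lean frame (cols x,y,z):
 [[-0.866 -0.001 -0.499]
 [-0.     1.    -0.002]
 [ 0.499 -0.001 -0.866]] 
joints [-0.61  0.36  1.74 -0.    1.04 -2.26]
8106
top z tool -38.604803638629676
[[-18.1, -18.4, -39.2], [2.3, 0.1, -37.9], [19.2, 18.2, -35.4]]
```

The tube is gripped, centred, with its top 38.4 mm behind the TCP (so its foot is 121.8 mm ahead). Lifting, then tilting over the trough.

{"api": "play_rows", "payload": {"deltas": [[0, 0, 0.6, 0, 0, 0, -1], [0, 0, 0.9, 0, 0, 0, -1], [0, 0, 0.9, 0, 0, 0, -1], [0, 0, 0.9, 0, 0, 0, -1], [0, 0, 0.9, 0, 0, 0, -1], [0, 0, 0.7, 0, 0, 0, -1], [0.1, 0.7, 0, 0, 0, 0, -1], [0.12, 0.8, 0, 0.06, -0.75, 0, -1]]}}

```text
time_s: 12.8
eef_pos: [468.2, -116.8, 317.7]
ee_rot: [0.04, -0.039, 0.998, 0.001]
force: [1.7, 1.0, -3.3]
grip_width: 0.453
```

{"api": "play_rows", "payload": {"deltas": [[0.12, 0.8, 0, 0.06, -0.75, 0, -1], [0.12, 0.8, 0, 0.06, -0.75, 0, -1], [0.12, 0.8, 0, 0.06, -0.75, 0, -1], [0.12, 0.8, 0, 0.06, -0.75, 0, -1], [0.12, 0.8, 0, 0.06, -0.75, 0, -1], [0, 0.6, 0, 0.04, -0.48, 0, -1], [0, 0, 0, 0, 0, 0, -1], [0, 0, 0, 0, 0, 0, -1]]}}

```text
time_s: 13.47
eef_pos: [490.4, 68.6, 316.7]
ee_rot: [0.257, -0.04, 0.965, 0.01]
force: [-0.4, 0.1, -2.3]
grip_width: 0.452
```

```bash
sed -n '/./p' t.py > t2.py; python3 t2.py; python3 -c "
from h import *
for z in (225,120): goto([32,-70,z+122+19],Rt)"
```

```text
t 13.47 tcp [490.4  68.6 316.7] lean [ 29.6 -74.2 348.5] F [-0.4  0.1 -2.3] grip 0.452
tool axes in lean frame (cols x,y,z):
 [[-1.    -0.002 -0.002]
 [-0.002  1.     0.001]
 [ 0.002  0.001 -1.   ]] 
joints [-0.16 -0.08  1.81  0.15  0.91 -1.88]
8109
top z tool -38.61153092630822
[[-18.2, -18.4, -39.2], [2.3, 0.0, -37.9], [19.2, 18.2, -35.2]]
t 13.52 tcp [490.9  67.6 316.9] lean [ 30.1 -75.1 348.5] F [ 1.4  0.2 -3.1] grip 0.451
tool axes in lean frame (cols x,y,z):
 [[-1.    -0.001 -0.002]
 [-0.001  1.    -0.   ]
 [ 0.002 -0.    -1.   ]] 
joints [-0.16 -0.08  1.81  0.15  0.91 -1.88]
shift units [ 0.049  0.133 -0.009] turn units [ 0.007 -0.02  -0.008] 0.02
t 13.52 tcp [490.9  67.6 316.9] lean [ 30.1 -75.1 348.5] F [ 1.4  0.2 -3.1] grip 0.451
tool axes in lean frame (cols x,y,z):
 [[-1.    -0.001 -0.002]
 [-0.001  1.    -0.   ]
 [ 0.002 -0.    -1.   ]] 
joints [-0.16 -0.08  1.81  0.15  0.91 -1.88]
shift units [ 1.357  0.237 -2.282] turn units [ 0.007 -0.02  -0.008] 0.02
```

{"api": "play_rows", "payload": {"deltas": [[0.05, 0.13, 0, 0, 0, 0, -1], [0.327, 0.026, -0.568, 0, 0, 0, -1], [0.327, 0.026, -0.568, 0, 0, 0, -1], [0.327, 0.026, -0.568, 0, 0, 0, -1], [0.327, 0.026, -0.568, 0, 0, 0, -1], [0, 0, 0, 0, 0, 0, -1], [0, 0, 0, 0, 0, 0, -1]]}}

```text
time_s: 14.1
eef_pos: [545.6, 76.4, 225.2]
ee_rot: [0.257, -0.038, 0.966, 0.01]
force: [-0.0, 0.0, -2.5]
grip_width: 0.449
```

```bash
python3 -c "
from h import *
goto([19,-69.8,104+122+19],Rt)
c=capture('scene');cv2.imwrite('pics/s3.png',cv2.resize(c['pixels'][180:330,245:415,::-1],None,fx=3.5,fy=3.5,interpolation=2))"
```

```text
t 14.1 tcp [545.6  76.4 225.2] lean [ 32.1 -70.8 241.5] F [-0.   0.  -2.5] grip 0.449
tool axes in lean frame (cols x,y,z):
 [[-1.     0.001 -0.004]
 [ 0.001  1.    -0.   ]
 [ 0.004 -0.    -1.   ]] 
joints [-0.12  0.13  1.84  0.16  0.67 -1.87]
shift units [-0.093  0.017 -0.499] turn units [ 0.001 -0.037  0.011] 0.04
```

View pics/s3.png

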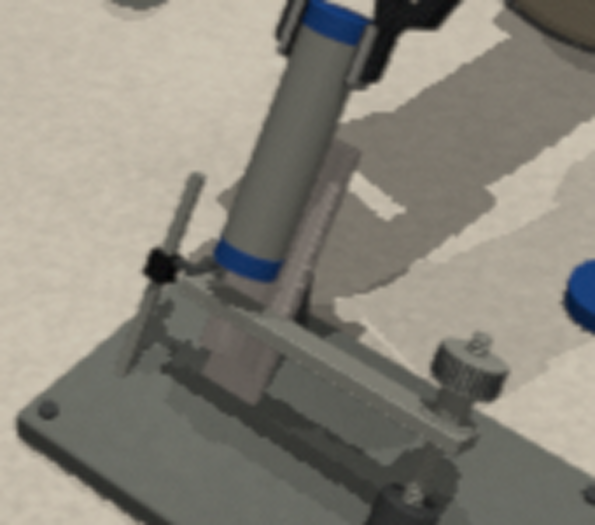

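The tube hangs parallel to the trough with its foot (248,260) a little above the rest and in front of the walls. I'll ease it in.

{"api": "play_rows", "payload": {"deltas": [[-0.024, 0.004, -0.125, 0, -0.03, 0, -1], [-0.024, 0.004, -0.125, 0, 0, 0, -1], [-0.023, 0.004, -0.125, 0, 0, 0, -1], [-0.022, 0.004, -0.125, 0, 0, 0, -1], [0, 0, 0, 0, 0, 0, -1], [0, 0, 0, 0, 0, 0, -1]]}}

```text
time_s: 14.65
eef_pos: [541.6, 77.6, 206.0]
ee_rot: [0.26, -0.038, 0.965, 0.01]
force: [0.4, -0.3, -2.5]
grip_width: 0.457
```

{"api": "play_rows", "payload": {"deltas": [[-0.022, -0.002, -0.0125, 0, 0, 0, -1], [-0.022, -0.002, -0.0125, 0, 0, 0, -1], [-0.022, -0.002, -0.0125, 0, 0, 0, -1], [0, 0, 0, 0, 0, 0, -1]]}}

```text
time_s: 14.98
eef_pos: [539.0, 77.4, 204.6]
ee_rot: [0.26, -0.038, 0.965, 0.01]
force: [0.7, 0.6, -2.8]
grip_width: 0.454
```

```bash
python3 -c "
from h import *
goto([15.5,-69.8,97+122+19],Rt);print(L@sensors.sense()['force'])"
```

```text
t 14.98 tcp [539.   77.4 204.6] lean [ 16.2 -69.3 226.9] F [ 0.7  0.6 -2.8] grip 0.454
tool axes in lean frame (cols x,y,z):
 [[-1.    -0.     0.002]
 [-0.     1.    -0.001]
 [-0.002 -0.001 -1.   ]] 
joints [-0.12  0.14  1.89  0.18  0.6  -1.89]
shift units [ 0.084 -0.006 -0.18 ] turn units [0.003 0.021 0.002] 0.02
[-0.72882824  0.54959595 -2.77744519]
```

{"api": "play_rows", "payload": {"deltas": [[-0.022, -0.002, -0.0125, 0, 0, 0, -1], [-0.022, -0.002, -0.0125, 0, 0, 0, -1], [0, 0, 0, 0, 0, 0, -1], [0, 0, 0, 0, 0, 0, -1]]}}

```text
time_s: 15.32
eef_pos: [537.7, 77.1, 204.0]
ee_rot: [0.26, -0.038, 0.965, 0.01]
force: [1.2, -0.4, -2.0]
grip_width: 0.454
```

{"api": "play_rows", "payload": {"deltas": [[-0.022, -0.002, -0.0125, 0, 0, 0, -1], [-0.011, -0.001, -0.006, 0, 0, 0, -1], [0, 0, 0, 0, 0, 0, -1], [0, 0, 0, 0, 0, 0, -1]]}}

```text
time_s: 15.65
eef_pos: [536.8, 76.8, 203.7]
ee_rot: [0.261, -0.038, 0.965, 0.01]
force: [4.8, -1.3, 1.1]
grip_width: 0.453
```

```bash
python3 -c "
from h import *
goto([15.5,-69.8,97+122+19],Rt);print(L@sensors.sense()['force'],L@sensors.sense()['wrist_torque'])"
```

```text
t 15.65 tcp [536.8  76.8 203.7] lean [ 13.8 -69.6 227.2] F [ 4.8 -1.3  1.1] grip 0.453
tool axes in lean frame (cols x,y,z):
 [[-1.    -0.     0.005]
 [-0.     1.    -0.001]
 [-0.005 -0.001 -1.   ]] 
joints [-0.12  0.13  1.9   0.18  0.6  -1.89]
shift units [ 0.139  0.006 -0.157] turn units [0.007 0.045 0.005] 0.05
[ 4.59167433 -1.66306183 -1.37346935] [-0.19358553 -0.70543605 -0.02514174]
```

Contact with the walls (≈5 N at X≈14). Lowering onto the rest in small rows.

{"api": "play_rows", "payload": {"deltas": [[0.025, 0.002, -0.0433, 0, 0, 0, -1], [0.025, 0.002, -0.0433, 0, 0, 0, -1], [0.025, 0.002, -0.0433, 0, 0, 0, -1], [0, 0, 0, 0, 0, 0, -1], [0, 0, 0, 0, 0, 0, -1]]}}

```text
time_s: 16.07
eef_pos: [539.7, 76.9, 198.0]
ee_rot: [0.26, -0.038, 0.965, 0.01]
force: [5.4, -3.7, 1.5]
grip_width: 0.451
```

```bash
python3 -c "
from h import *
state();print(L@sensors.sense()['force'])"
```

```text
t 16.07 tcp [539.7  76.9 198. ] lean [ 13.5 -69.8 220.8] F [ 5.4 -3.7  1.5] grip 0.451
tool axes in lean frame (cols x,y,z):
 [[-1.    -0.     0.004]
 [-0.     1.    -0.001]
 [-0.004 -0.001 -1.   ]] 
joints [-0.12  0.15  1.9   0.18  0.58 -1.9 ]
[ 5.12770186 -4.12134398 -1.20869875]
```

{"api": "play_rows", "payload": {"deltas": [[0.0125, 0.001, -0.0217, 0, 0, 0, -1], [0, 0, 0, 0, 0, 0, -1], [0, 0, 0, 0, 0, 0, -1]]}}

```text
time_s: 16.32
eef_pos: [540.2, 77.0, 197.2]
ee_rot: [0.261, -0.038, 0.965, 0.01]
force: [4.5, -3.7, 2.9]
grip_width: 0.452
```

```bash
python3 -c "
from h import *
state();print(L@sensors.sense()['force'])"
```

```text
t 16.32 tcp [540.2  77.  197.2] lean [ 13.6 -69.8 219.9] F [ 4.5 -3.7  2.9] grip 0.452
tool axes in lean frame (cols x,y,z):
 [[-1.    -0.     0.004]
 [-0.     1.    -0.001]
 [-0.004 -0.001 -1.   ]] 
joints [-0.12  0.15  1.9   0.18  0.58 -1.9 ]
[ 5.10381693 -4.04760506  0.39192526]
```

{"api": "play_rows", "payload": {"deltas": [[0.0125, 0.001, -0.0217, 0, 0, 0, -1], [0, 0, 0, 0, 0, 0, -1], [0, 0, 0, 0, 0, 0, -1]]}}

```text
time_s: 16.57
eef_pos: [540.8, 77.0, 196.4]
ee_rot: [0.261, -0.038, 0.965, 0.01]
force: [5.2, -3.8, 2.5]
grip_width: 0.455
```

```bash
python3 -c "
from h import *
state();print(L@sensors.sense()['force'])"
```

```text
t 16.57 tcp [540.8  77.  196.4] lean [ 13.6 -69.8 218.9] F [ 5.2 -3.8  2.5] grip 0.455
tool axes in lean frame (cols x,y,z):
 [[-1.    -0.     0.004]
 [-0.     1.    -0.001]
 [-0.004 -0.001 -1.   ]] 
joints [-0.12  0.15  1.9   0.18  0.58 -1.9 ]
[ 5.5026252  -4.17415757 -0.23421472]
```

{"api": "play_rows", "payload": {"deltas": [[0.006, 0.0, -0.011, 0, 0, 0, -1], [0, 0, 0, 0, 0, 0, -1], [0, 0, 0, 0, 0, 0, -1]]}}

```text
time_s: 16.82
eef_pos: [540.9, 77.1, 196.2]
ee_rot: [0.261, -0.038, 0.965, 0.01]
force: [1.7, -3.5, 6.5]
grip_width: 0.452
```

```bash
python3 -c "
from h import *
state();print(L@sensors.sense()['force'])"
```

```text
t 16.82 tcp [540.9  77.1 196.2] lean [ 13.7 -69.7 218.7] F [ 1.7 -3.5  6.5] grip 0.452
tool axes in lean frame (cols x,y,z):
 [[-1.    -0.     0.004]
 [-0.     1.    -0.001]
 [-0.004 -0.001 -1.   ]] 
joints [-0.12  0.15  1.9   0.18  0.58 -1.9 ]
[ 4.50212304 -3.61914625  4.90875048]
```

Seated: Z force jumped at foot Z≈96.9, which matches the rest. Release and retreat along the axis.

{"api": "play_rows", "payload": {"deltas": [[0, 0, 0, 0, 0, 0, 0.1], [0, 0, 0, 0, 0, 0, 0.4], [0, 0, 0, 0, 0, 0, 0.6], [0, 0, 0, 0, 0, 0, 0.6], [0, 0, 0, 0, 0, 0, 0.6]]}}

```text
time_s: 17.23
eef_pos: [540.0, 77.5, 195.1]
ee_rot: [0.259, -0.038, 0.965, 0.01]
force: [0.4, 0.1, 0.6]
grip_width: 0.8
```

{"api": "play_rows", "payload": {"deltas": [[-0.1, -0.008, 0.17, 0, 0, 0, 0.6], [-0.25, -0.02, 0.43, 0, 0, 0, 0.6], [-0.4, -0.03, 0.69, 0, 0, 0, 0.6], [-0.4, -0.03, 0.69, 0, 0, 0, 0.6], [-0.4, -0.03, 0.69, 0, 0, 0, 0.6], [0, 0, 0, 0, 0, 0, 0.6], [0, 0, 0, 0, 0, 0, 0.6]]}}

```text
time_s: 17.82
eef_pos: [478.1, 72.6, 304.0]
ee_rot: [0.261, -0.038, 0.964, 0.01]
force: [0.8, -0.2, -0.4]
grip_width: 0.803
```

```bash
cat > f.py <<'E'
from h import *
from scipy.optimize import least_squares
def st(n,q):
    if len(q):print(n,len(q),np.percentile(q,[2,50,98],axis=0).round(1).tolist())
s,p,Rm=state();w=dict(capture('wrist'));w['p']=p;w['Rm']=Rm
sc=dict(capture('scene'))
Q=lean(wcloud(w));X,Y,Z=[Q[...,i] for i in range(3)]
st('tube top',Q[(abs(Y+70)<25)&(abs(X-15)<25)&(Z>248)&(Z<266)])
st('rest',Q[(Y>-30)&(Y<30)&(abs(X-23)<10)&(Z>85)&(Z<110)])
st('ptr',Q[(Y>-112)&(Y<-103.5)&(abs(X-15)<10)&(Z>92)&(Z<103)])
Q=lean(cloud(sc));X,Y,Z=[Q[...,i] for i in range(3)]
q=Q[(abs(Y+70)<24)&(X>16)&(X<50)&(Z>102)&(Z<252)];st('scene tube',q)
f=lambda a:np.hypot(q[:,0]-a[0]-a[2]*(q[:,2]-97),q[:,1]-a[1]-a[3]*(q[:,2]-97))-20
r=least_squares(f,[15,-70,0,0],loss='soft_l1');print('axis at foot, slopes',r.x.round(3),np.std(r.fun))
cap=Q[(abs(Y+70)<24)&(abs(X-15)<25)&(Z>240)&(Z<270)];st('scene top',cap)
st('scene rest',Q[(Y>-30)&(Y<30)&(abs(X-25)<9)&(Z>90)&(Z<110)])
cv2.imwrite('pics/s4.png',cv2.resize(sc['pixels'][180:330,245:415,::-1],None,fx=3.5,fy=3.5,interpolation=2))
E
python3 f.py
```

```text
t 17.82 tcp [478.1  72.6 304. ] lean [ 13.  -69.1 343.5] F [ 0.8 -0.2 -0.4] grip 0.803
tool axes in lean frame (cols x,y,z):
 [[-1.    -0.001  0.006]
 [-0.001  1.    -0.001]
 [-0.006 -0.001 -1.   ]] 
joints [-0.16 -0.11  1.87  0.15  0.87 -1.87]
tube top 2249 [[-5.1, -87.8, 252.1], [12.5, -70.6, 256.8], [31.1, -52.8, 258.1]]
rest 750 [[13.4, -28.7, 95.1], [23.0, -0.4, 96.8], [32.3, 28.6, 98.3]]
ptr 86 [[5.7, -111.8, 94.6], [14.4, -107.1, 97.4], [23.4, -104.4, 99.2]]
scene tube 1342 [[17.6, -83.8, 104.5], [30.8, -62.0, 178.5], [36.1, -49.0, 249.0]]
axis at foot, slopes [ 1.4818e+01 -6.9137e+01 -1.2000e-02 -1.0000e-03] 1.4139011993031962
scene top 195 [[0.6, -85.5, 240.6], [27.8, -63.1, 249.8], [35.0, -49.1, 255.8]]
scene rest 93 [[16.9, -28.8, 91.4], [26.0, 0.4, 95.4], [33.7, 27.9, 96.5]]
```

View pics/s4.png

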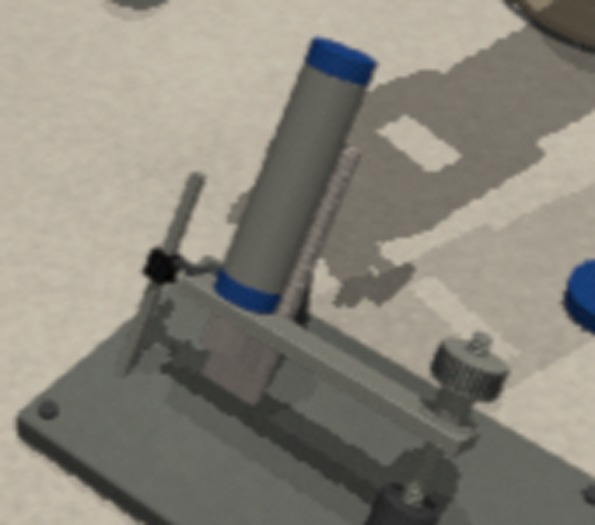

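The tube lies in the trough with its foot on the rest at (248,295); the gripper is clear.

```bash
python3 -c "
from h import *
print(order.finish_job())"
```

```text
the job is handed in; nothing more can be done
None
```

The job is handed in at about 18 s of robot time; the hand-in reports no verdict.

- **Collar:** I turned it about 4.3 rad counter-clockwise in a single grip. With the tube still out of the trough, the wrist depth put the rest at 96.8 mm and the pointer's upper edge at 97.5 mm up the lean. The last check gave 96.8 against 97.4 mm, so they agree within 0.7 mm (3 mm allowed).
- **Long tube:** I laid it against the trough walls, lowered it until the rest pushed back at about 5 N, released it and withdrew along its axis.
    - **Seating:** its top is at 256.8 mm, exactly 160 mm above the rest, so the foot is seated.
    - **Alignment:** it lies about 0.7° off the trough axis.
    - **Centring:** its foot is within 1–2 mm of the seat's centre.
- **Pointer and short tubes:** the pointer read the same height after the tube was placed as before, and I kept the arm clear of the short tubes. I did not measure the short tubes again at the end.
- **Disagreement:** the scene camera put the rest about 1.4 mm lower than the wrist camera. It did so from the start, which fits the roughly 2 mm calibration. I compared rest and pointer only within one wrist view.

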